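# Weigh the pressed feed cake with the spatula

### The arm

A 6-joint arm with a two-finger parallel gripper is mounted at the origin on the work surface. World frame = base frame: x ahead of the robot, y to its left, z up, the work surface at z = 0. Lengths are in mm, angles in rad, forces in N, time in s.
With the tool pointing down it reaches from about 325 to 850 mm from the base axis. Payload 4.4 kg.
Tool frame: the origin (TCP) lies at the very end of the fingers, on their centre line; the grasp point (between the pads) lies 19 mm behind it; z points along the fingers, y is the direction in which the jaws open and shut (so a half turn about z gives the same grasp; the last joint's range is limited). The gripper opens to 94 mm and grips with 3 to 60 N. Pads are 16 mm wide; open, the fingers measure 119 mm over their backs; the gripper's body (75 mm by 177 mm) begins 78 mm behind the grasp point.
Start: joints at [-0.15, 0.207, 1.542, -0, 1.393, -0.15], TCP at [575.002, -0.012, 205.447] pointing down, gripper open.
Joint ranges: [-2.73, 2.73], [-0.86, 2.22], [0.23, 2.46], [-1.11, 4.25], [0.08, 2.63], [-2.82, 2.82]. Speed limits (rad/s): [2.79, 2.79, 3.14, 3.14, 3.14, 3.14].

### API

Orientations are given as a rotation vector (axis times angle).
In Python, from workcell import bot, viewer, order gives the robot as it stands.
- The arm moves only by the tool jog_arm, never from a script. Its argument "steps" is a list of rows, each a list of 3 entries, a list of its own where there are three numbers: the shift along the tool's x, y, z in mm, then the turn about the tool's z in rad, then the closure, from 0 (fully open) to 1 (shut). In form: [[[tx, ty, tz], yaw, jaw], ...]. A call has exactly 10 rows; each row shifts and turns the commanded pose from where the row before left it, along the tool's axes as they then stand; what a row does not reach is not made up. A row lasts 1/12 s, in which the tool goes at most 41.7 mm and 7.16 degrees, less where a joint would pass 70% of its speed; a pose out of reach is approached as far as the arm can. A call is refused whole if a number of a shift passes 41.7 or a number of a turn 0.125, either way. A call with a gripper value outside its range is refused whole. The fingers move at their own pace and stop on an object; "newtons" is the grip in N (left out, the last holds). Time passes only in rows, so rows that do not move let the fingers close, or fill a call up. It gives the time, the measured TCP pose, the force and the opening at its end, in the units of the state.
- bot.read_state(): the state, without advancing time (a new reading comes with each control period).
- viewer.capture(name): name is "scene" or "side" or "wrist"; returns a dict with "image" (384x512x3 uint8, red, green, blue), "depth" (384x512 float32, mm along the optical axis (not along the pixel's ray), 0 where there is no reading), "mtx" (3x3 intrinsics, pixels), "k1" (the pictures are not rectified: a ray, as slopes to the right and down, at radius r is drawn at 1 + k1 r^2 times it, then the intrinsics apply), "R" (3x3) and "t" (3): a world point X has camera coordinates R X + t. Camera axes: x right, y down, z forward; pixel columns grow to the right and rows downward; lengths in mm; the calibration is good to about 2 mm. A picture is of the moment at which its call begins.
- order.close_job(): hands the job in, once; it reports no verdict.
The state is a dict: "time": time; "joint_pos": joint angles; "dq": joint speeds; "effort": joint torques, N m; "ee_pos": TCP position; "tcp_rot": TCP orientation; "force": force on the tool from outside, world axes, zero at the start; "torque": the same for the moment, N m; "opening": finger opening in mm.
Only numpy, scipy, OpenCV 4.12 (cv2) and the standard library are available. Lean on these libraries where they do the work, as an engineer would, in place of code of your own. Each camera call takes 0.05 s, during which the arm holds its last target. There are 200 camera calls.

### The job

Slide the spatula under the round pressed-feed cake on the wooden drying board, lift it well clear of the board, and set it down gently so that it lies flat and wholly on the round steel pan of the scale, with the spatula drawn out from under it. Then lay the spatula back on its rubber rest mat, blade flat on the mat, and let go. The cake is brittle and must stay clean: never touch it with the gripper, do not ram or drop it, and leave the dropper bottle, the pen and the two jars that stand among these things where they are.

Things in the scene. Friction and masses are not known exactly. Their poses are not given: they have to be found in the camera images.
- spatula: Cranked spatula, 275 mm long, 220 g, lying blade down on the rest mat. Origin: centre of the blade's underside; x to the blade's front edge, z up. Slippery flat steel blade 120 (x) by 90 (y) by 2 mm. A neck rises from its rear to a level straight black handle: x -215 to -85 mm, 22 mm wide (y), 22 mm high (z 39 to 61). Centre of mass near x = -35 mm.
- handle (a point): Grip point on the spatula's handle: its middle height, 25 mm behind the handle's front end; at (-110, 0, 50) mm in the spatula's frame. Same axes as the spatula.
- tip (a point): Middle of the blade's front edge, underside; at (60, 0, 0) mm in the spatula's frame.
- cake: Round brown cake of hard pressed dry feed, 100 mm across, 14 mm thick, 90 to 170 g. Origin: centre of its underside; z up. Its lower edge is bevelled: the flat underside is 88 mm across and the bevel rises 6 mm. It lies loose on the board, 8 to 40 mm short of the ledge.
- board: Fixed dark wooden drying board, 210 (x) by 170 (y) mm, top surface 10 mm above the desk. Origin: centre of its underside; x points to the ledge. A ledge 12 mm thick stands 14 mm above the top surface along the whole +x end (board x 93 to 105); the other three sides are open.
- ledge (a point): Foot of the ledge's inner face, at mid-width, at the height of the board's top surface: (93, 0, 10) mm in the board's frame, same axes.
- scale: Fixed flat black scale, 200 (x) by 180 (y) mm, body 20 mm high, with a round steel pan on it; a narrow display lies along its -x side. Origin: centre of its underside.
- pan (a point): Centre of the top of the scale's round flat steel pan, 160 mm across, top 30 mm above the desk; at (15, 0, 30) mm in the scale's frame, same axes.
- rest: Fixed flat black rubber rest mat for the spatula's blade, 180 (x) by 150 (y) mm, 4 mm thick. Origin: centre of its underside. The spatula starts with its blade about the middle of it and its handle reaching over the -x side.
- dropper: Bystander, loose: small white dropper bottle, 28 mm wide, 70 mm high. Origin: centre of its underside.
- pen: Bystander, loose: blue pen lying on the desk, 130 mm long. Origin: its middle.
- jar: Bystander, loose: clear glass jar, 64 mm wide, 75 mm high. Origin: centre of its underside.
- pills: Bystander, loose: small amber jar, 48 mm wide, 70 mm high. Origin: centre of its underside.
Not all that is in view belongs to the job. What is shaped like the rest but blue or green is not meant.

How it is judged (in metres and radians):
On the way, in this order (a step that is already met when the one before it is completed fails the run):
1. the cake rides on the spatula, its underside at least 35 mm above the board's top and touching neither board nor scale (z of cake in the frame of board above 0.045 m and contact force between cake and spatula above 0.3 N and contact force between cake and board below 0.05 N and contact force between cake and scale below 0.05 N), for 0.2 s.
2. the cake lies flat and wholly on the pan with the spatula off it (horizontal distance between cake and pan below 0.03 m and contact force between cake and scale above 0.3 N and contact force between cake and spatula below 0.05 N and angle between cake's own z axis and vertical below 0.08 rad), for 0.3 s.
At the end, for the whole second after the job is handed in: Cake flat (0.08 rad, same side up) on the pan, its centre within 30 mm of the pan's centre, clear of the spatula; spatula blade down and flat (0.06 rad) on the rest mat, blade centre within 50 mm of the mat's centre along each mat axis; both still and released (all of step 2 and linear speed of each of cake, spatula below 0.02 m/s and x of spatula in the frame of rest between -0.05 and 0.05 m and y of spatula in the frame of rest between -0.05 and 0.05 m and angle between spatula's own z axis and vertical below 0.06 rad and contact force between spatula and rest above 0.3 N); the robot touches nothing.
It fails at once if the gripper or arm touches the cake (contact force between cake and the fingers above 0.1 N or contact force between cake and the arm above 0.1 N).
It fails at once if the cake is dropped on or pressed onto the scale (more than 15 N) (contact force between cake and scale above 15 N).
It fails at once if the cake is rammed against the board or its ledge (more than 30 N) (contact force between cake and board above 30 N).
It fails at once if the dropper bottle, pen or a jar is moved by more than 30 mm (distance of any of dropper, pen, jar, pills from where it was at the start of the episode above 0.03 m).
It also fails if it takes over 72 s, if anything falls off the work surface, if the arm or the gripper's body presses on something with over 40 N, if the wrist force passes 120 N, or if a joint passes its speed limit or range.

## Working session

There is one attempt and no reset: what is moved stays moved. The work goes in short steps, Python scripts to look and compute and a tool call to move; the robot and the scene stay as the last step left them, time stands still between calls to the robot, and variables do not carry over. Pictures are saved under pics/ and viewed, about 8 in all and at most 12, crops included, and the job is handed in when it is done.

Besides the shell and the picture viewer there is one more tool, called by a JSON object that holds its "fn" and its "kwargs". jog_arm: Moves the arm, as the interface text tells. Its arguments: {"type":"object","properties":{"steps":{"type":"array","items":{"type":"array"}},"newtons":{"type":"number"}},"required":["steps"]}

```bash
mkdir -p pics; ls
cat > h.py <<'E'
import numpy as np, cv2
from workcell import bot, viewer, order
def cap(n):
    c=viewer.capture(n); return c
def save(c,f): cv2.imwrite('pics/'+f,cv2.cvtColor(c['image'],cv2.COLOR_RGB2BGR))
def ray(c,uv):
    uv=np.atleast_2d(np.array(uv,float)).reshape(-1,1,2)
    n=cv2.undistortPoints(uv,np.array(c['mtx'],float),np.array([c['k1'],0,0,0,0.]),
      None,None,None).reshape(-1,2)
    return np.c_[n,np.ones(len(n))]
def plane(c,uv,z):
    R=np.array(c['R']);t=np.array(c['t']);d=ray(c,uv)@R; o=-R.T@t
    return o+d*((z-o[2])/d[:,2])[:,None]
def cloud(c):
    h,w=c['depth'].shape;u,v=np.meshgrid(np.arange(w),np.arange(h))
    d=ray(c,np.c_[u.ravel(),v.ravel()])*c['depth'].reshape(-1,1)
    return ((d-np.array(c['t']))@np.array(c['R'])).reshape(h,w,3)
E
python3 - <<'E'
from h import *
s=bot.read_state();print(s)
a=cap('scene');b=cap('side')
for c in(a,b):print(-c['R'].T@c['t'],c['R'][2],c['k1'],c['mtx'][0,0])
import cv2
cv2.imwrite('pics/1.png',cv2.cvtColor(cv2.resize(a['image'],(800,600)),cv2.COLOR_RGB2BGR));cv2.imwrite('pics/2.png',cv2.cvtColor(cv2.resize(b['image'],(800,600)),cv2.COLOR_RGB2BGR))
E
```

```text
pics
{'time': 0.0, 'joint_pos': array([-1.50510379e-01,  2.07420010e-01,  1.54293526e+00,  2.79558954e-05,
        1.39349289e+00, -1.50515647e-01]), 'dq': array([ 0.00067269, -0.00013925,  0.0003088 ,  0.0006957 ,  0.00189709,
        0.00108898]), 'effort': array([-8.39226868e-05, -3.70882022e+01, -2.81415099e+01,  6.96549774e-02,
        3.60915181e-02, -1.71865345e-04]), 'ee_pos': array([5.74200227e+02, 1.13522490e-01, 2.04299678e+02]), 'tcp_rot': array([-2.22014501e+00, -2.22014569e+00,  2.06526389e-03]), 'force': array([-0.07888587, -0.29830302, -0.40515965]), 'torque': array([ 0.07491589,  0.0213535 , -0.04138756]), 'opening': 93.83343613087023}
[1146.23111649 -594.54782696  706.03345815] [-0.63868817  0.52982244 -0.55800144] -0.08344968360467446 462.6988428378845
[ -80.00165483 -821.57939387  834.66325021] [ 0.41102877  0.67267595 -0.61527426] -0.02145040390168078 450.3829604406409
```

View pics/1.png

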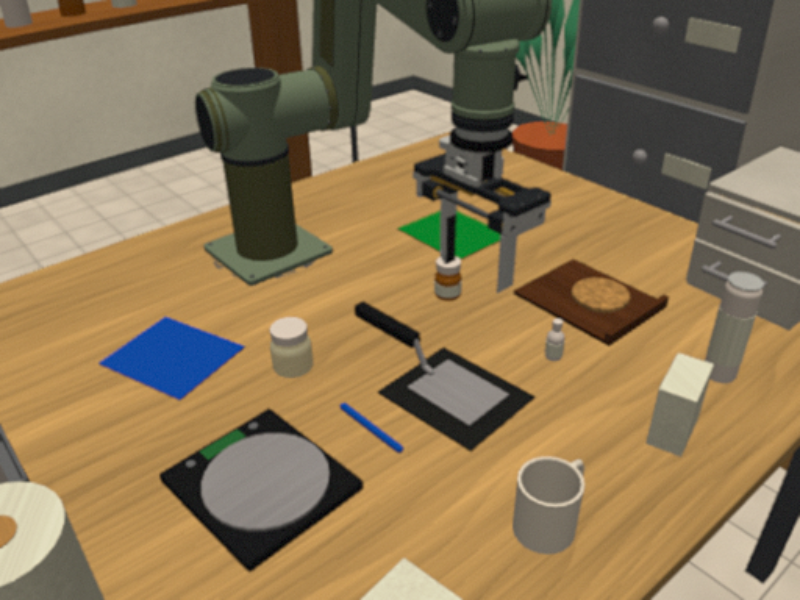

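View pics/2.png

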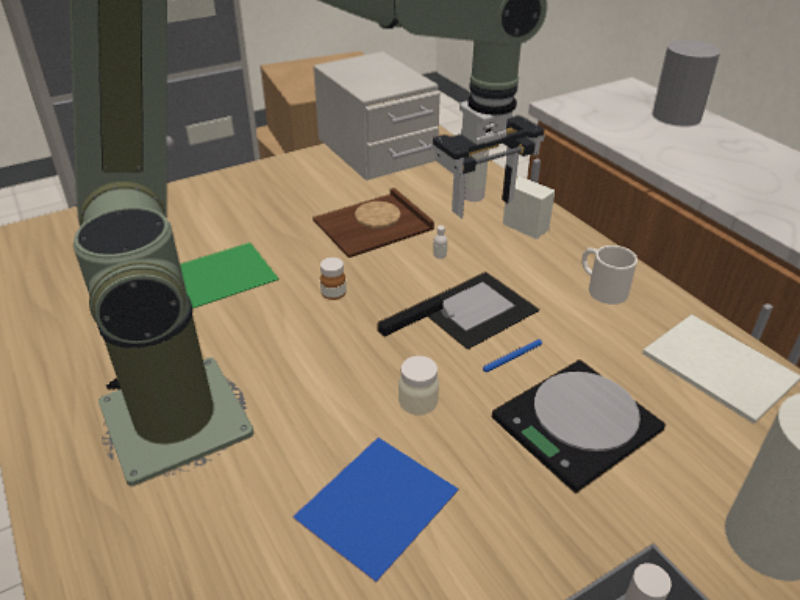

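The pictures show, in the 800x600 scene view, the cake at (600,293) on the board, with the ledge on the board's lower-right edge (640,318). The spatula blade is at (458,390) with its handle at (388,325), and the pan is at (265,480). The dropper bottle is at (555,340), the pen at (370,427), the clear jar at (291,348) and the amber jar at (448,278). Next I'll take positions from the point clouds.

```bash
cat > m.py <<'E'
from h import *
def obb(P):
    r=cv2.minAreaRect(P[:,:2].astype(np.float32));b=cv2.boxPoints(r);return np.round(r[0],1),np.round(r[1],1),round(r[2],1),b.round(0).tolist()
for n in('scene','side'):
    c=cap(n);X=cloud(c);I=c['image'].astype(int);hsv=cv2.cvtColor(c['image'],cv2.COLOR_RGB2HSV).astype(int)
    ok=(c['depth']>0)&(X[...,0]>250)&(X[...,0]<950)&(abs(X[...,1])<520)
    z=X[...,2];sat=hsv[...,1];val=hsv[...,2];hue=hsv[...,0]
    def comps(name,m,lo=60):
        m=(m&ok).astype(np.uint8);m=cv2.morphologyEx(m,cv2.MORPH_OPEN,np.ones((3,3),np.uint8))
        k,l,st,ce=cv2.connectedComponentsWithStats(m)
        for i in range(1,k):
            if st[i,4]>=lo:
                P=X[l==i];print(n,name,st[i,4],'px',ce[i].round(),'z',np.percentile(P[:,2],[5,50,95]).round(1),*obb(P))
    comps('gray-low',(sat<45)&(val>90)&(z<12)&(z>2))
    comps('pan',(sat<45)&(val>90)&(z>24)&(z<36))
    comps('black',(val<70)&(sat<110)&(z>0)&(z<14))
    comps('handle',(val<70)&(sat<110)&(z>50)&(z<75),30)
    comps('board',(val<110)&(sat>90)&(hue<20)&(z>5)&(z<32))
    comps('cake',(sat>70)&(val>110)&(hue<25)&(z>18)&(z<32))
    comps('tall',(z>35)&(z<90),30)
    comps('pen',(hue>100)&(hue<130)&(sat>120)&(z>3),20)
E
python3 m.py
```

```text
scene gray-low 1335 px [293. 250.] z [4.1 6.4 8.5] [561.3 -14.6] [124.9  94.7] 6.0 [[494.0, 26.0], [504.0, -68.0], [628.0, -55.0], [618.0, 39.0]]
scene pan 3873 px [169. 308.] z [28.3 30.5 32.6] [ 546.9 -332.6] [157.9 159.2] 63.6 [[441.0, -368.0], [583.0, -439.0], [653.0, -297.0], [511.0, -227.0]]
scene black 1689 px [292. 258.] z [2.4 4.4 6.5] [566.  -22.8] [177.9 147.8] 6.5 [[469.0, 41.0], [486.0, -106.0], [663.0, -86.0], [646.0, 61.0]]
scene handle 289 px [248. 206.] z [57.1 64.7 67.7] [417.5 -31.7] [124.8  21.4] 6.8 [[354.0, -28.0], [357.0, -50.0], [481.0, -35.0], [478.0, -14.0]]
scene board 1995 px [376. 194.] z [ 7.8 11.  24. ] [537.9 327.8] [212.  173.1] 0.7 [[431.0, 413.0], [433.0, 240.0], [645.0, 243.0], [643.0, 416.0]]
scene cake 588 px [384. 187.] z [22.2 24.7 26.9] [553.3 335.5] [96.1 98.6] 39.8 [[485.0, 343.0], [548.0, 267.0], [622.0, 328.0], [559.0, 404.0]]
scene cake 106 px [188. 233.] z [19.  25.1 31. ] [ 367.6 -173.7] [56.3 21.2] 65.8 [[346.0, -195.0], [366.0, -204.0], [389.0, -152.0], [369.0, -144.0]]
scene tall 989 px [476. 178.] z [39.8 70.7 88. ] [722.3 484.3] [1
[... 3341 characters left out ...]
4.5 83.6] [ 816.6 -101.6] [101.8  78. ] 64.3 [[759.0, -131.0], [830.0, -164.0], [874.0, -73.0], [804.0, -39.0]]
side tall 238 px [212. 173.] z [38.5 62.9 69.9] [353.5 153.9] [44.7 43.2] 48.7 [[322.0, 151.0], [355.0, 123.0], [384.0, 156.0], [352.0, 185.0]]
side tall 451 px [262. 202.] z [45.3 61.4 65.7] [414.8 -30.9] [136.3  27.3] 5.5 [[346.0, -24.0], [348.0, -51.0], [484.0, -38.0], [481.0, -11.0]]
side tall 599 px [268. 242.] z [39.  71.  75.8] [ 343.6 -168.3] [59.2 60.7] 30.6 [[303.0, -157.0], [334.0, -209.0], [384.0, -179.0], [354.0, -127.0]]
side pen 144 px [327. 228.] z [ 4.   8.6 12.1] [ 537.6 -164.2] [123.9  10.7] 1.7 [[475.0, -161.0], [476.0, -171.0], [600.0, -168.0], [599.0, -157.0]]
```

{"fn": "jog_arm", "kwargs": {"steps": [[[-9,-39,0],0,0],[[-9,-39,0],0,0],[[-9,-39,0],0,0],[[0,0,0],0.121,0],[[0,0,0],0.121,0],[[0,0,0],0.121,0],[[0,0,0],0.121,0],[[0,0,0],0.121,0],[[0,0,0],0.121,0],[[0,0,0],0.121,0]], "newtons": 60}}

```text
time: 1.03
ee_pos: [457.8, -27.0, 205.3]
tcp_rot: [-2.941, -1.103, 0.0]
force: [0.1, 0.0, 0.3]
opening: 94.3
```

{"fn": "jog_arm", "kwargs": {"steps": [[[0,0,15],0.122,0],[[0,0,15],0.122,0],[[0,0,15],0.122,0],[[0,0,15],0.122,0],[[0,0,15],0.122,0],[[0,0,15],0,0],[[0,0,15],0,0],[[0,0,5],0,0],[[0,0,0],0,0],[[0,0,0],0,0]]}}

```text
time: 1.87
ee_pos: [458.0, -27.0, 95.6]
tcp_rot: [-3.136, -0.179, 0.0]
force: [-0.0, -0.4, 0.3]
opening: 94.1
```

Run:
```python
from h import *
from scipy.spatial.transform import Rotation as Ro
s=bot.read_state();print(s['ee_pos'],Ro.from_rotvec(s['tcp_rot']).as_matrix().round(3),s['joint_pos'].round(2),s['force'])
c=cap('wrist');save(c,'3.png')
```

```text
[458.03881829 -27.02114775  95.59699011] [[ 0.994  0.114 -0.   ]
 [ 0.114 -0.994  0.   ]
 [-0.    -0.    -1.   ]] [-0.25  0.09  1.93  0.    1.13  1.21] [-0.00870392 -0.42756426  0.28635582]
```

View pics/3.png

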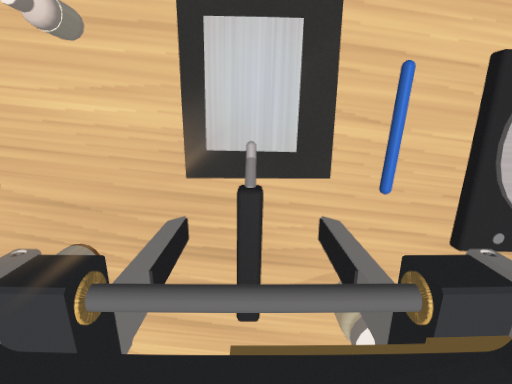

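The wrist view shows the handle at column 250, midway between the finger tips at 188 and 320, and parallel to tool x. I'll lower and grip.

{"fn": "jog_arm", "kwargs": {"steps": [[[0,0,15],0,0],[[0,0,15],0,0],[[0,0,15],0,0],[[0,0,10],0,0],[[0,0,5.5],0,0],[[0,0,0],0,0],[[0,0,0],0,0.7],[[0,0,0],0,1],[[0,0,0],0,1],[[0,0,0],0,1]], "newtons": 60}}

```text
time: 2.75
ee_pos: [458.7, -27.2, 35.7]
tcp_rot: [3.136, 0.179, 0.002]
force: [0.1, 0.3, -0.5]
opening: 70.5
```

{"fn": "jog_arm", "kwargs": {"steps": [[[0,0,0],0,1],[[0,0,0],0,1],[[0,0,0],0,1],[[0,0,0],0,1],[[0,0,0],0,1],[[0,0,0],0,1],[[0,0,0],0,1],[[0,0,0],0,1],[[0,0,0],0,1],[[0,0,0],0,1]]}}

```text
time: 3.58
ee_pos: [457.9, -27.0, 34.9]
tcp_rot: [-3.136, -0.179, 0.0]
force: [-0.3, 0.2, 0.4]
opening: 21.6
```

{"fn": "jog_arm", "kwargs": {"steps": [[[0,0,-5],0,1],[[0,0,-10],0,1],[[0,0,-15],0,1],[[0,0,-15],0,1],[[0,0,-15],0,1],[[0,0,-10],0,1],[[0,0,0],0,1],[[0,0,0],0,1],[[0,0,0],0,1],[[0,0,0],0,1]]}}

```text
time: 4.42
ee_pos: [456.9, -26.8, 103.9]
tcp_rot: [-3.136, -0.179, 0.004]
force: [0.5, -0.3, -2.5]
opening: 21.8
```

```bash
cat > sp.py <<'E'
from h import *
# spatula blade plane & tip height
s=bot.read_state();print(s['ee_pos'].round(1),s['force'].round(2),s['torque'].round(3),s['opening'].round(1))
for n in('scene','side'):
    c=cap(n);X=cloud(c);hsv=cv2.cvtColor(c['image'],cv2.COLOR_RGB2HSV).astype(int)
    T=s['ee_pos'];d=X-T
    x=d[...,0];y=d[...,1]
    m=(c['depth']>0)&(hsv[...,1]<60)&(hsv[...,2]>80)&(abs(d[...,2]+29)<25)&(x>35)&(x<180)&(abs(y)<75)
    m=cv2.morphologyEx(m.astype(np.uint8),cv2.MORPH_OPEN,np.ones((3,3)))
    P=X[m>0]; A=np.c_[P[:,:2]-P[:,:2].mean(0),np.ones(len(P))];k=np.linalg.lstsq(A,P[:,2],rcond=None)[0]
    r=cv2.minAreaRect(P[:,:2].astype(np.float32))
    print(n,len(P),'slope',k[:2].round(3),'zc',k[2].round(1),r)
E
python3 sp.py
```

```text
Traceback (most recent call last):
  File "sp.py", line 3, in <module>
    s=bot.read_state();print(s['ee_pos'].round(1),s['force'].round(2),s['torque'].round(3),s['opening'].round(1))
                                                                                           ^^^^^^^^^^^^^^^^^^
AttributeError: 'float' object has no attribute 'round'
```

```bash
sed -i "s/,s\['opening'\].round(1))/)/" sp.py; python3 sp.py
```

```text
[456.9 -26.8 103.9] [ 0.51 -0.33 -2.46] [ 0.021  0.191 -0.023]
scene 1356 slope [-0.021 -0.003] zc 75.3 ((557.58447265625, -16.184249877929688), (130.40628051757812, 92.44929504394531), 6.879718780517578)
side 775 slope [-0.014  0.001] zc 73.0 ((559.2047729492188, -17.265769958496094), (129.36199951171875, 90.99484252929688), 6.839888572692871)
```

{"fn": "jog_arm", "kwargs": {"steps": [[[0,0,-7],0.05,1],[[0,0,-14],0.051,1],[[-5,-10,0],0,1],[[-10,-25,0],0,1],[[-11,-32,0],0,1],[[-11,-32,0],0,1],[[-11,-32,0],0,1],[[-11,-32,0],0,1],[[-11,-32,0],0,1],[[-11,-32,0],0,1]]}}

```text
time: 5.35
ee_pos: [372.1, 200.7, 125.1]
tcp_rot: [-3.141, -0.022, 0.002]
force: [0.8, -0.3, -1.0]
opening: 21.5
```

{"fn": "jog_arm", "kwargs": {"steps": [[[-11,-32,0],0,1],[[-11,-32,0],0,1],[[-11,-32,0],0,1],[[-10,-28,0],0,1],[[-3,-11,0],0,1],[[0,0,0],0,1],[[0,0,0],0,1],[[0,0,0],0,1],[[0,0,0],0,1],[[0,0,0],0,1]]}}

```text
time: 6.18
ee_pos: [326.8, 332.2, 125.8]
tcp_rot: [3.141, 0.017, -0.0]
force: [-0.7, -0.2, -2.4]
opening: 21.4
```

```bash
python3 - <<'E'
from h import *
s=bot.read_state();print(s['ee_pos'],s['tcp_rot'])
a=cap('side');save(a,'4.png')
E
python3 sp.py; python3 m.py | grep -E 'cake|board'
```

```text
[326.81986236 332.226837   125.80087384] [ 3.14115808e+00  1.71122006e-02 -2.94547731e-04]
[326.9 332.4 125.9] [-0.33  0.26 -2.32] [0.079 0.264 0.002]
scene 634 slope [-0.007 -0.001] zc 98.0 ((433.3198547363281, 331.1857604980469), (121.02254486083984, 90.29964447021484), 0.8560360074043274)
side 535 slope [-0.015 -0.002] zc 95.3 ((427.75927734375, 330.47314453125), (131.8893585205078, 96.30552673339844), 1.011217713356018)
scene board 2000 px [376. 194.] z [ 8.  11.  23.7] [539.4 327.8] [210.5 171.7] 0.2 [[434.0, 413.0], [435.0, 242.0], [645.0, 242.0], [644.0, 414.0]]
scene cake 582 px [384. 187.] z [22.2 24.7 27.1] [553.4 335.6] [98.3 97.9] 53.9 [[485.0, 325.0], [564.0, 267.0], [622.0, 346.0], [543.0, 404.0]]
scene cake 112 px [187. 233.] z [19.1 24.8 31.4] [ 364.2 -176.4] [60.6 25.8] 57.8 [[337.0, -195.0], [359.0, -209.0], [391.0, -158.0], [369.0, -144.0]]
side board 1204 px [238. 144.] z [ 5.6  8.6 20.5] [534.6 325.8] [171.5 210.1] 90.0 [[429.0, 240.0], [640.0, 240.0], [640.0, 412.0], [430.0, 412.0]]
side cake 347 px [241. 136.] z [19.2 22.2 25. ] [552.4 335.1] [99.7 93. ] 60.9 [[488.0, 314.0], [569.0, 269.0], [617.0, 356.0], [536.0, 401.0]]
```

View pics/4.png

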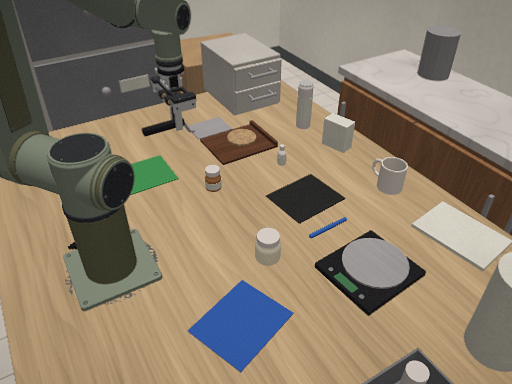

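The side view (512 px wide) shows the blade at (213,128), just behind the cake at (241,136). It sits about 4 mm off in y, so I'll correct that and come down.

{"fn": "jog_arm", "kwargs": {"steps": [[[0,-4,10],0,1],[[0,0,15],0,1],[[0,0,15],0,1],[[0,0,15],0,1],[[0,0,15],0,1],[[0,0,7],0,1],[[0,0,3],0,1],[[0,0,0],0,1],[[0,0,0],0,1],[[0,0,0],0,1]]}}

```text
time: 7.27
ee_pos: [327.2, 338.0, 46.8]
tcp_rot: [-3.14, -0.02, -0.003]
force: [-0.5, -0.1, -2.6]
opening: 21.5
```

{"fn": "jog_arm", "kwargs": {"steps": [[[0,0,1],0,1],[[0,0,0],0,1],[[0,0,1],0,1],[[0,0,0],0,1],[[0,0,1],0,1],[[0,0,0],0,1],[[0,0,0],0,1],[[0,0,0],0,1],[[0,0,0],0,1],[[0,0,0],0,1]]}}

```text
time: 8.1
ee_pos: [326.3, 337.3, 43.0]
tcp_rot: [-3.142, -0.02, 0.0]
force: [0.4, 0.8, -1.9]
opening: 21.4
```

```bash
python3 sp.py
```

```text
[326.3 337.3  43. ] [ 0.42  0.82 -1.92] [0.083 0.233 0.033]
scene 669 slope [-0.008 -0.001] zc 14.9 ((432.6518859863281, 337.93463134765625), (120.34049987792969, 94.70726013183594), 2.6236536502838135)
side 548 slope [-0.015  0.002] zc 11.9 ((428.92877197265625, 339.83111572265625), (133.1936492919922, 98.04753875732422), 0.7768397331237793)
```

{"fn": "jog_arm", "kwargs": {"steps": [[[0,1.5,0.5],0,1],[[0,0,0.5],0,1],[[0,0,0],0,1],[[0,0,0],0,1],[[0,0,0],0,1],[[0,0,0],0,1],[[0,0,0],0,1],[[0,0,0],0,1],[[0,0,0],0,1],[[0,0,0],0,1]]}}

```text
time: 9.03
ee_pos: [326.4, 335.9, 42.0]
tcp_rot: [-3.141, -0.02, -0.0]
force: [-0.3, 0.3, -2.3]
opening: 21.5
```

{"fn": "jog_arm", "kwargs": {"steps": [[[0,0,0.5],0,1],[[0,0,0.5],0,1],[[0,0,0],0,1],[[0,0,0],0,1],[[0,0,0],0,1],[[0,0,0],0,1],[[0,0,0],0,1],[[0,0,0],0,1],[[0,0,0],0,1],[[0,0,0],0,1]]}}

```text
time: 9.87
ee_pos: [326.5, 335.9, 41.0]
tcp_rot: [-3.141, -0.02, -0.0]
force: [0.2, -0.8, -1.4]
opening: 21.6
```

{"fn": "jog_arm", "kwargs": {"steps": [[[0,0,0.5],0,1],[[0,0,0.5],0,1],[[0,0,0],0,1],[[0,0,0],0,1],[[0,0,0],0,1],[[0,0,0],0,1],[[0,0,0],0,1],[[0,0,0],0,1],[[0,0,0],0,1],[[0,0,0],0,1]]}}

```text
time: 10.7
ee_pos: [326.5, 336.0, 40.1]
tcp_rot: [-3.141, -0.02, -0.001]
force: [-1.9, -0.2, 3.6]
opening: 21.6
```

{"fn": "jog_arm", "kwargs": {"steps": [[[3,0,0],0,1],[[3,0,0],0,1],[[3,0,0],0,1],[[3,0,0],0,1],[[3,0,0],0,1],[[3,0,0],0,1],[[3,0,0],0,1],[[3,0,0],0,1],[[3,0,0],0,1],[[3,0,0],0,1]]}}

```text
time: 11.53
ee_pos: [356.4, 336.4, 40.3]
tcp_rot: [-3.141, -0.02, 0.001]
force: [-5.0, -0.3, 7.5]
opening: 21.6
```

{"fn": "jog_arm", "kwargs": {"steps": [[[2,0,0],0,1],[[2,0,0],0,1],[[2,0,0],0,1],[[2,0,0],0,1],[[2,0,0],0,1],[[2,0,0],0,1],[[2,0,0],0,1],[[2,0,0],0,1],[[2,0,0],0,1],[[2,0,0],0,1]]}}

```text
time: 12.37
ee_pos: [376.4, 336.8, 40.7]
tcp_rot: [-3.141, -0.02, 0.001]
force: [-4.2, 0.4, 8.8]
opening: 21.6
```

```bash
python3 sp.py; python3 m.py | grep -E 'cake'
python3 - <<'E'
from h import *
a=cap('scene');cv2.imwrite('pics/5.png',cv2.cvtColor(cv2.resize(a['image'][140:250,290:440],None,fx=5,fy=5,interpolation=cv2.INTER_CUBIC),cv2.COLOR_RGB2BGR))
E
```

```text
[376.4 336.8  40.7] [-4.18  0.36  8.76] [-0.015  0.712 -0.074]
scene 619 slope [-0.001  0.003] zc 13.1 ((483.2514343261719, 336.0156555175781), (94.3199462890625, 122.19911193847656), 89.55835723876953)
side 520 slope [-0.016 -0.005] zc 10.3 ((479.2013854980469, 336.52337646484375), (134.04550170898438, 96.46663665771484), 2.381941556930542)
scene cake 610 px [392. 191.] z [22.9 25.8 28.4] [580.1 335.9] [98.  99.3] 55.6 [[511.0, 324.0], [593.0, 267.0], [649.0, 348.0], [567.0, 404.0]]
scene cake 95 px [187. 233.] z [18.9 25.6 30.6] [ 365.6 -175.4] [58.2 22.3] 59.8 [[341.0, -195.0], [361.0, -206.0], [390.0, -156.0], [371.0, -145.0]]
side cake 342 px [248. 134.] z [20.3 23.4 26.9] [578.2 335.1] [94. 98.] 47.6 [[510.0, 333.0], [583.0, 267.0], [646.0, 337.0], [574.0, 403.0]]
```

View pics/5.png

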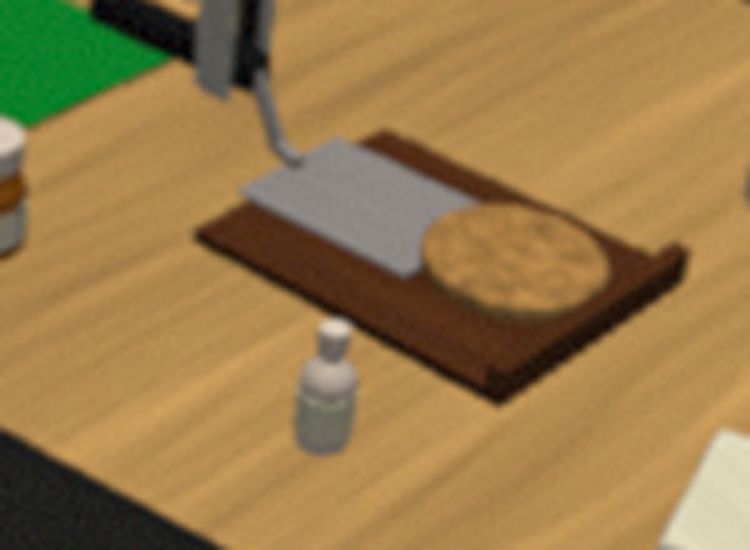

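The crop shows the cake against the ledge with the blade's front edge just under its rear bevel. I'll ease the pressure slightly and push on.

{"fn": "jog_arm", "kwargs": {"steps": [[[2,0,-0.4],0,1],[[2,0,0],0,1],[[2,0,0],0,1],[[2,0,0],0,1],[[2,0,0],0,1],[[2,0,0],0,1],[[2,0,0],0,1],[[2,0,0],0,1],[[2,0,0],0,1],[[2,0,0],0,1]]}}

```text
time: 13.45
ee_pos: [396.1, 336.9, 40.9]
tcp_rot: [-3.141, -0.02, 0.002]
force: [-3.8, 0.1, 8.6]
opening: 21.6
```

{"fn": "jog_arm", "kwargs": {"steps": [[[2,0,0],0,1],[[2,0,0],0,1],[[2,0,0],0,1],[[2,0,0],0,1],[[2,0,0],0,1],[[2,0,0],0,1],[[2,0,0],0,1],[[2,0,0],0,1],[[2,0,0],0,1],[[2,0,0],0,1]]}}

```text
time: 14.28
ee_pos: [415.9, 337.2, 40.9]
tcp_rot: [-3.141, -0.02, 0.003]
force: [-5.1, 0.2, 8.3]
opening: 21.5
```

```bash
python3 sp.py; python3 m.py | grep -E 'cake'
```

```text
[415.9 337.2  40.9] [-5.11  0.16  8.32] [0.027 0.879 0.006]
scene 431 slope [-0.005 -0.005] zc 13.1 ((510.4447326660156, 335.5580139160156), (94.04415130615234, 107.4983139038086), 87.60839080810547)
side 358 slope [-0.022  0.003] zc 10.5 ((503.8863830566406, 334.2825622558594), (102.31238555908203, 99.53779602050781), 7.4225029945373535)
scene cake 613 px [392. 191.] z [23.4 26.6 29.8] [580.  335.5] [95.4 98.4] 70.6 [[518.0, 307.0], [611.0, 274.0], [642.0, 364.0], [549.0, 397.0]]
scene cake 108 px [187. 233.] z [18.6 25.2 31.5] [ 366.3 -177.8] [56.1 19.6] 56.7 [[343.0, -196.0], [359.0, -207.0], [390.0, -160.0], [373.0, -149.0]]
side cake 347 px [248. 134.] z [20.5 24.3 27.5] [578.6 335.7] [100.1  96.5] 60.3 [[512.0, 316.0], [596.0, 268.0], [645.0, 355.0], [561.0, 403.0]]
```

{"fn": "jog_arm", "kwargs": {"steps": [[[2,0,0],0,1],[[2,0,0],0,1],[[2,0,0],0,1],[[2,0,0],0,1],[[2,0,0],0,1],[[2,0,0],0,1],[[2,0,0],0,1],[[2,0,0],0,1],[[2,0,0],0,1],[[2,0,0],0,1]]}}

```text
time: 15.32
ee_pos: [435.9, 337.4, 40.9]
tcp_rot: [-3.141, -0.02, 0.003]
force: [-4.2, -0.8, 8.0]
opening: 21.6
```

{"fn": "jog_arm", "kwargs": {"steps": [[[2,0,0],0,1],[[2,0,0],0,1],[[2,0,0],0,1],[[2,0,0],0,1],[[2,0,0],0,1],[[2,0,0],0,1],[[2,0,0],0,1],[[2,0,0],0,1],[[2,0,0],0,1],[[1,0,0],0,1]]}}

```text
time: 16.15
ee_pos: [455.0, 337.6, 40.9]
tcp_rot: [-3.141, -0.02, 0.003]
force: [-4.1, 0.1, 8.0]
opening: 21.2
```

```bash
python3 sp.py; python3 m.py | grep -E 'cake'
```

```text
[455.  337.6  40.9] [-4.07  0.1   8.  ] [ 0.061  0.847 -0.007]
scene 220 slope [-0.016  0.01 ] zc 13.8 ((549.8109130859375, 308.98193359375), (75.65501403808594, 158.3818817138672), 56.72629165649414)
side 182 slope [-0.027 -0.001] zc 10.4 ((543.0919799804688, 313.22174072265625), (84.32450866699219, 130.4715576171875), 46.49180221557617)
scene cake 597 px [392. 191.] z [24.  26.8 28.7] [579.7 335.6] [ 94.8 101.1] 39.2 [[511.0, 345.0], [575.0, 266.0], [648.0, 326.0], [584.0, 405.0]]
scene cake 114 px [187. 233.] z [18.8 25.5 31.5] [ 366.1 -175.2] [58.5 24.2] 61.1 [[341.0, -195.0], [363.0, -207.0], [391.0, -155.0], [370.0, -144.0]]
side cake 363 px [248. 134.] z [21.  23.8 26.9] [579.  336.7] [100.2  96.3] 61.9 [[513.0, 315.0], [598.0, 270.0], [645.0, 358.0], [560.0, 404.0]]
```

{"fn": "jog_arm", "kwargs": {"steps": [[[0,0,-1],0,1],[[-1,0,-1],0,1],[[-1,0,-2],0,1],[[-1,0,-3],0,1],[[0,0,-4],0,1],[[0,0,-5],0,1],[[0,0,-6],0,1],[[0,0,-6],0,1],[[0,0,-6],0,1],[[0,0,-6],0,1]]}}

```text
time: 17.18
ee_pos: [452.6, 337.6, 81.3]
tcp_rot: [-3.141, -0.02, -0.001]
force: [0.1, -0.9, -2.9]
opening: 21.5
```

{"fn": "jog_arm", "kwargs": {"steps": [[[0,0,-6],0,1],[[0,0,-6],0,1],[[0,0,-6],0,1],[[0,0,-6],0,1],[[0,0,-6],0,1],[[0,0,-6],0,1],[[0,0,-4],0,1],[[0,0,-2],0,1],[[0,0,0],0,1],[[0,0,0],0,1]]}}

```text
time: 18.02
ee_pos: [452.2, 337.4, 122.3]
tcp_rot: [3.141, 0.02, -0.0]
force: [0.7, 0.9, -3.3]
opening: 21.7
```

```bash
sed -i 's/(z>18)&(z<32))/(z>18)\&(z<160)\&(X[...,1]<X[...,1].max()))/' m.py; python3 sp.py; python3 m.py | grep -E 'cake'
python3 - <<'E'
from h import *
a=cap('side');cv2.imwrite('pics/6.png',cv2.cvtColor(cv2.resize(a['image'][60:190,150:330],None,fx=4,fy=4,interpolation=cv2.INTER_CUBIC),cv2.COLOR_RGB2BGR))
E
```

```text
[452.2 337.4 122.3] [ 0.74  0.9  -3.31] [0.056 0.462 0.025]
scene 200 slope [-0.037  0.001] zc 95.1 ((544.3858642578125, 311.78851318359375), (71.12599182128906, 143.21397399902344), 57.20637130737305)
side 157 slope [-0.089  0.007] zc 91.4 ((515.346923828125, 332.7744445800781), (54.82572937011719, 92.90113830566406), 6.486556053161621)
scene cake 602 px [396. 165.] z [104.2 107.  109. ] [577.3 336.7] [97.2 95.7] 14.3 [[518.0, 371.0], [542.0, 278.0], [636.0, 302.0], [613.0, 395.0]]
scene cake 246 px [187. 230.] z [19.8 31.9 44.4] [ 365.6 -175.1] [61.8 27.6] 61.6 [[339.0, -196.0], [363.0, -209.0], [392.0, -154.0], [368.0, -141.0]]
side cake 353 px [247. 113.] z [101.3 104.  106.6] [576.4 336.8] [102.7  93.7] 61.2 [[511.0, 314.0], [593.0, 269.0], [642.0, 359.0], [560.0, 404.0]]
```

View pics/6.png

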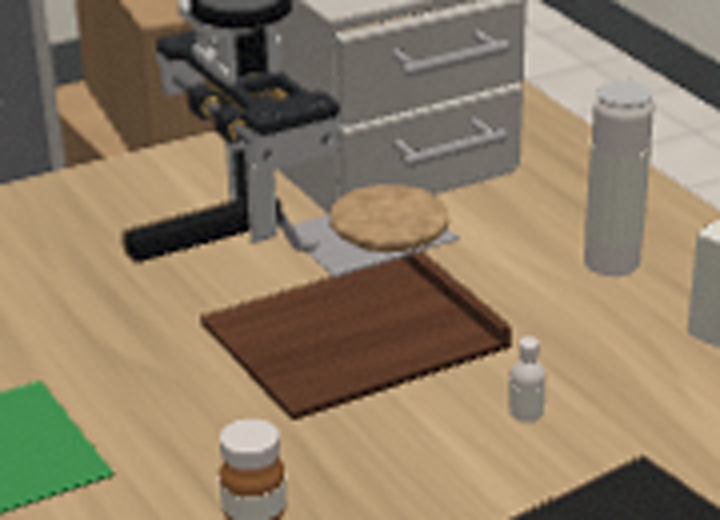

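The crop shows the cake resting flat on the blade at (388,215), well clear of the board. I'll carry it over with gentle ramps.

{"fn": "jog_arm", "kwargs": {"steps": [[[-0.4,2,-1],0,1],[[-0.4,4,-1],0,1],[[-0.4,6,-1],0,1],[[-0.4,8,-1],0,1],[[-0.4,10,-1],0,1],[[-0.4,12,-1],0,1],[[-0.4,14,-1],0,1],[[-0.4,16,-1],0,1],[[-0.4,18,0],0,1],[[-0.4,20,0],0,1]]}}

```text
time: 19.1
ee_pos: [449.6, 225.7, 130.6]
tcp_rot: [3.141, 0.02, 0.001]
force: [0.4, 0.1, -4.2]
opening: 21.6
```

{"fn": "jog_arm", "kwargs": {"steps": [[[-1,20,0],0,1],[[-1,20,0],0,1],[[-1,20,0],0,1],[[-1,20,0],0,1],[[-1,20,0],0,1],[[-1,20,0],0,1],[[-1,20,0],0,1],[[-1,20,0],0,1],[[-1,20,0],0,1],[[-1,20,0],0,1]]}}

```text
time: 19.93
ee_pos: [441.5, 25.2, 130.5]
tcp_rot: [3.141, 0.019, 0.0]
force: [0.9, -0.5, -4.1]
opening: 21.7
```

{"fn": "jog_arm", "kwargs": {"steps": [[[-1,20,0],0,1],[[-1,20,0],0,1],[[-1,20,0],0,1],[[-1,20,0],0,1],[[-1,20,0],0,1],[[-1,20,0],0,1],[[-1,20,0],0,1],[[-1,20,0],0,1],[[-1,20,0],0,1],[[-1,20,0],0,1]]}}

```text
time: 20.77
ee_pos: [433.6, -174.8, 130.6]
tcp_rot: [3.14, 0.019, -0.0]
force: [0.7, -0.2, -4.0]
opening: 21.4
```

{"fn": "jog_arm", "kwargs": {"steps": [[[-1,20,0],0,1],[[-1,20,0],0,1],[[-1,20,0],0,1],[[-0.4,18,0],0,1],[[-0.4,16,0],0,1],[[-0.4,14,0],0,1],[[-0.4,12,0],0,1],[[-0.4,10,0],0,1],[[-0.4,10,0],0,1],[[-0.4,8,0],0,1]]}}

```text
time: 21.6
ee_pos: [430.9, -321.7, 130.3]
tcp_rot: [-3.142, -0.02, 0.0]
force: [-0.6, -0.2, -2.8]
opening: 21.8
```

{"fn": "jog_arm", "kwargs": {"steps": [[[-0.4,6,0],0,1],[[-0.4,4,0],0,1],[[-0.4,2,0],0,1],[[0,0,0],0,1],[[0,0,0],0,1],[[0,0,0],0,1],[[0,0,0],0,1],[[0,0,0],0,1],[[0,0,0],0,1],[[0,0,0],0,1]]}}

```text
time: 22.43
ee_pos: [430.0, -332.8, 130.4]
tcp_rot: [3.141, 0.02, 0.0]
force: [0.2, 0.3, -4.4]
opening: 21.1
```

```bash
python3 sp.py; python3 m.py | grep -E 'cake|pan'
```

```text
[ 430.  -332.8  130.4] [ 0.18  0.27 -4.37] [ 0.064  0.393 -0.021]
scene 503 slope [-0.016 -0.004] zc 102.0 ((532.2221069335938, -332.37017822265625), (129.0277099609375, 89.85220336914062), 0.6615564227104187)
side 418 slope [-0.034  0.01 ] zc 100.5 ((524.0120239257812, -362.8197937011719), (82.93377685546875, 121.63359069824219), 49.24430465698242)
scene pan 2990 px [170. 313.] z [28.3 30.4 32.4] [ 559.1 -340.1] [158.8 131.2] 59.2 [[462.0, -375.0], [575.0, -442.0], [656.0, -306.0], [543.0, -238.0]]
scene cake 241 px [187. 230.] z [20.1 32.6 44.7] [ 362.8 -175.5] [62.9 29.2] 57.7 [[334.0, -194.0], [358.0, -210.0], [392.0, -157.0], [367.0, -141.0]]
scene cake 1625 px [166. 278.] z [112.6 114.8 116.6] [ 550.9 -333.8] [107.7 100.5] 22.8 [[482.0, -308.0], [521.0, -401.0], [620.0, -359.0], [581.0, -267.0]]
side pan 1677 px [378. 269.] z [26.1 28.5 31.1] [ 534.2 -356. ] [111.3 158.7] 63.2 [[438.0, -370.0], [580.0, -441.0], [630.0, -342.0], [488.0, -271.0]]
side cake 74 px [213. 179.] z [37.  42.4 52.3] [350.4 144.2] [26.  45.4] 72.3 [[325.0, 139.0], [368.0, 125.0], [376.0, 150.0], [333.0, 163.0]]
side cake 523 px [391. 240.] z [110.7 113.3 115.6] [ 558.5 -357.1] [97.8 51. ] 9.9 [[506.0, -340.0], [515.0, -391.0], [611.0, -374.0], [602.0, -324.0]]
```

{"fn": "jog_arm", "kwargs": {"steps": [[[0,0,2],0,1],[[0,0,5],0,1],[[0,0,8],0,1],[[0,0,9],0,1],[[0,0,9],0,1],[[0,0,9],0,1],[[0,0,8],0,1],[[0,0,6],0,1],[[0,0,4],0,1],[[0,0,2],0,1]]}}

```text
time: 23.47
ee_pos: [429.6, -332.5, 67.4]
tcp_rot: [-3.141, -0.02, 0.001]
force: [-0.5, -0.9, -4.1]
opening: 21.8
```

{"fn": "jog_arm", "kwargs": {"steps": [[[0,0,1],0,1],[[0,0,0.5],0,1],[[0,0,0.5],0,1],[[0,0,0.5],0,1],[[0,0,0.5],0,1],[[0,0,0],0,1],[[0,0,0],0,1],[[0,0,0],0,1],[[0,0,0],0,1],[[0,0,0],0,1]]}}

```text
time: 24.3
ee_pos: [429.9, -332.9, 65.4]
tcp_rot: [3.142, 0.02, 0.0]
force: [-0.1, 0.0, -3.2]
opening: 21.3
```

```bash
python3 sp.py; python3 m.py | grep -E 'cake 1|cake [3-9]'
python3 - <<'E'
from h import *
a=cap('side');b=cap('scene')
f=lambda i:cv2.resize(i,(400,300),interpolation=cv2.INTER_CUBIC)
cv2.imwrite('pics/7.png',cv2.cvtColor(np.hstack([f(a['image'][200:320,300:460]),f(b['image'][230:380,80:280])]),cv2.COLOR_RGB2BGR))
E
```

```text
[ 429.9 -332.9   65.4] [-0.05  0.01 -3.17] [ 0.041  0.47  -0.026]
scene 1999 slope [-0.04   0.002] zc 32.2 ((537.4931640625, -332.855224609375), (144.7438507080078, 149.87074279785156), 0.11673568189144135)
side 969 slope [-0.005  0.097] zc 31.1 ((532.0599975585938, -368.534912109375), (85.28971862792969, 146.93910217285156), 62.44534683227539)
scene cake 1583 px [171. 302.] z [47.3 50.1 52.2] [ 548.5 -330.4] [ 99.6 116.3] 62.8 [[474.0, -348.0], [577.0, -401.0], [623.0, -313.0], [520.0, -259.0]]
side cake 433 px [387. 260.] z [45.5 47.9 50.6] [ 560.4 -358.5] [98.7 47. ] 14.9 [[507.0, -348.0], [519.0, -394.0], [614.0, -368.0], [602.0, -323.0]]
```

View pics/7.png

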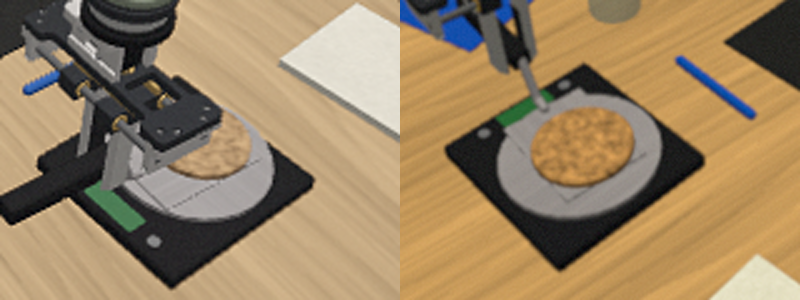

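The two crops show the cake central over the pan, with the blade about 3 mm above it. I'll lower in small steps.

{"fn": "jog_arm", "kwargs": {"steps": [[[0,0,0.5],0,1],[[0,0,0],0,1],[[0,0,0.5],0,1],[[0,0,0],0,1],[[0,0,0.5],0,1],[[0,0,0],0,1],[[0,0,0.5],0,1],[[0,0,0],0,1],[[0,0,0],0,1],[[0,0,0],0,1]]}}

```text
time: 25.43
ee_pos: [429.9, -332.9, 63.4]
tcp_rot: [3.142, 0.02, 0.0]
force: [0.1, -0.5, -4.7]
opening: 21.8
```

{"fn": "jog_arm", "kwargs": {"steps": [[[0,0,0.5],0,1],[[0,0,0],0,1],[[0,0,0.5],0,1],[[0,0,0],0,1],[[0,0,0],0,1],[[0,0,0],0,1],[[0,0,0],0,1],[[0,0,0],0,1],[[0,0,0],0,1],[[0,0,0],0,1]]}}

```text
time: 26.27
ee_pos: [429.9, -332.9, 62.3]
tcp_rot: [-3.142, -0.02, 0.0]
force: [0.3, -0.3, -3.4]
opening: 21.3
```

{"fn": "jog_arm", "kwargs": {"steps": [[[0,0,0.5],0,1],[[0,0,0],0,1],[[0,0,0.5],0,1],[[0,0,0],0,1],[[0,0,0],0,1],[[0,0,0],0,1],[[0,0,0],0,1],[[0,0,0],0,1],[[0,0,0],0,1],[[0,0,0],0,1]]}}

```text
time: 27.1
ee_pos: [430.1, -333.0, 61.4]
tcp_rot: [3.141, 0.02, 0.001]
force: [0.2, -0.9, -2.6]
opening: 21.1
```

{"fn": "jog_arm", "kwargs": {"steps": [[[0,0,0.4],0,1],[[0,0,0],0,1],[[0,0,0],0,1],[[0,0,0],0,1],[[0,0,0],0,1],[[0,0,0],0,1],[[0,0,0],0,1],[[0,0,0],0,1],[[0,0,0],0,1],[[0,0,0],0,1]]}}

```text
time: 27.93
ee_pos: [430.0, -333.0, 61.0]
tcp_rot: [3.141, 0.02, 0.0]
force: [-0.3, -0.0, -1.8]
opening: 21.6
```

{"fn": "jog_arm", "kwargs": {"steps": [[[-41.5,0,0],0,1],[[-41.5,0,0],0,1],[[-35,0,0],0,1],[[-15,0,0],0,1],[[0,0,0],0,1],[[0,0,0],0,1],[[0,0,0],0,1],[[0,0,0],0,1],[[0,0,0],0,1],[[0,0,0],0,1]]}}

```text
time: 28.77
ee_pos: [297.6, -334.5, 60.8]
tcp_rot: [-3.141, -0.022, 0.0]
force: [-0.2, -0.2, -3.9]
opening: 21.4
```

```bash
python3 sp.py; python3 m.py | grep -E 'cake [1-9]'
python3 - <<'E'
from h import *
a=cap('side');b=cap('scene')
f=lambda i:cv2.resize(i,(400,300),interpolation=cv2.INTER_CUBIC)
cv2.imwrite('pics/8.png',cv2.cvtColor(np.hstack([f(a['image'][200:320,300:460]),f(b['image'][230:380,80:280])]),cv2.COLOR_RGB2BGR))
E
```

```text
[ 297.6 -334.5   60.8] [-0.16 -0.16 -3.87] [0.086 0.52  0.003]
scene 742 slope [-0.07  -0.019] zc 32.4 ((397.7528381347656, -337.96527099609375), (93.37113189697266, 128.43862915039062), 81.96876525878906)
side 550 slope [-0.036  0.043] zc 29.5 ((402.068359375, -362.7381591796875), (51.158714294433594, 120.8679428100586), 80.36951446533203)
scene cake 228 px [187. 230.] z [20.1 32.5 44.5] [ 365.7 -174.3] [61.8 30. ] 64.8 [[339.0, -196.0], [366.0, -209.0], [392.0, -153.0], [365.0, -140.0]]
scene cake 1312 px [146. 278.] z [42.  45.  47.4] [ 453.5 -328.5] [ 98.9 114.8] 45.2 [[378.0, -323.0], [459.0, -404.0], [529.0, -334.0], [448.0, -253.0]]
side cake 78 px [213. 179.] z [35.5 42.7 50.4] [349.2 143. ] [27.  44.7] 68.6 [[324.0, 139.0], [365.0, 122.0], [375.0, 147.0], [333.0, 164.0]]
side cake 1002 px [350. 272.] z [40.7 43.3 45.7] [ 461.1 -335. ] [102.7  97.4] 21.9 [[395.0, -309.0], [432.0, -399.0], [527.0, -361.0], [491.0, -271.0]]
```

View pics/8.png

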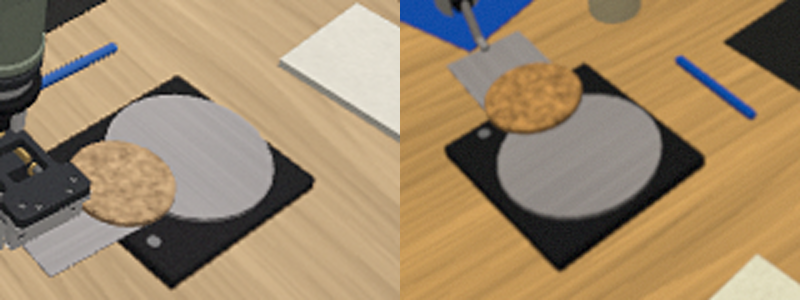

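The two crops show that the cake was dragged back with the blade. It now sits at about x 459, over the blade tip and the pan's rim, so I'll measure the blade's tilt before mending this.

```bash
cat > bl.py <<'E'
from h import *
s=bot.read_state();T=s['ee_pos'];print(T.round(1),s['force'].round(1))
from scipy.spatial.transform import Rotation as Ro
M=Ro.from_rotvec(s['tcp_rot']).as_matrix()
for n in('scene','side'):
    c=cap(n);X=cloud(c);L=(X-T)@M;hsv=cv2.cvtColor(c['image'],cv2.COLOR_RGB2HSV).astype(int)
    ok=c['depth']>0
    E=lambda m:cv2.erode(m.astype(np.uint8),np.ones((3,3)))>0
    for name,m in(('blade',E(ok&(hsv[...,1]<50)&(hsv[...,2]>80)&(abs(L[...,1])<42)&(L[...,0]>48)&(L[...,0]<162)&(abs(L[...,2]-28)<12))),
                  ('cake',E(ok&(hsv[...,1]>70)&(hsv[...,2]>90)&(hsv[...,0]<25)&(abs(L[...,1])<70)&(L[...,0]>30)&(L[...,0]<320)&(X[...,2]>38)))):
        P=X[m]
        if len(P)<30: print(n,name,len(P));continue
        c0=np.array([*T[:2]]);
        ce=(P[:,:2].min(0)+P[:,:2].max(0))/2
        k=np.linalg.lstsq(np.c_[P[:,:2]-ce,np.ones(len(P))],P[:,2],rcond=None)[0]
        print(n,name,len(P),'mid',ce.round(1),'range x',P[:,0].min().round(1),P[:,0].max().round(1),'slope',k[:2].round(3),'z mid',k[2].round(1))
E
python3 bl.py
```

```text
[ 297.  -334.5   60.9] [ 0.4  0.5 -3.5]
scene blade 470 mid [ 378.7 -333.6] range x 348.6 408.8 slope [ 0.001 -0.022] z mid 32.0
scene cake 1112 mid [ 462.3 -335.5] range x 415.4 509.1 slope [-0.005 -0.017] z mid 45.2
side blade 315 mid [ 386.5 -358. ] range x 348.3 424.7 slope [-0.015 -0.013] z mid 30.1
side cake 830 mid [ 457.7 -336.2] range x 411.6 503.8 slope [-0.011 -0.001] z mid 43.4
```

{"fn": "jog_arm", "kwargs": {"steps": [[[0,0,-0.6],0,1],[[0,0,-0.6],0,1],[[0,0,-0.6],0,1],[[0,0,-0.6],0,1],[[0,0,0],0,1],[[0,0,0],0,1],[[0,0,0],0,1],[[0,0,0],0,1],[[0,0,0],0,1],[[0,0,0],0,1]]}}

```text
time: 30.0
ee_pos: [296.9, -334.6, 63.3]
tcp_rot: [-3.141, -0.02, 0.0]
force: [-0.4, -0.2, -3.7]
opening: 21.8
```

```bash
python3 bl.py
```

```text
[ 296.9 -334.6   63.3] [-0.4 -0.2 -3.7]
scene blade 444 mid [ 379.5 -333.8] range x 348.3 410.6 slope [ 0.    -0.023] z mid 34.3
scene cake 1154 mid [ 459.9 -335.9] range x 411.1 508.6 slope [-0.008 -0.016] z mid 47.7
side blade 317 mid [ 387.2 -357.7] range x 348.1 426.4 slope [-0.016 -0.009] z mid 32.3
side cake 865 mid [ 457.1 -336.4] range x 410.9 503.4 slope [-0.008  0.003] z mid 45.9
```

{"fn": "jog_arm", "kwargs": {"steps": [[[1,0,0],0,1],[[2,0,0],0,1],[[4,0,0],0,1],[[6,0,0],0,1],[[7,0,0],0,1],[[7,0,0],0,1],[[6,0,0],0,1],[[4,0,0],0,1],[[2,0,0],0,1],[[1,0,0],0,1]]}}

```text
time: 30.93
ee_pos: [337.4, -334.0, 63.3]
tcp_rot: [-3.142, -0.021, 0.0]
force: [0.5, -0.7, -3.4]
opening: 21.3
```

{"fn": "jog_arm", "kwargs": {"steps": [[[0,0,0.5],0,1],[[0,0,0.5],0,1],[[0,0,0],0,1],[[0,0,0],0,1],[[0,0,0],0,1],[[0,0,0],0,1],[[0,0,0],0,1],[[0,0,0],0,1],[[0,0,0],0,1],[[0,0,0],0,1]]}}

```text
time: 31.77
ee_pos: [336.9, -334.1, 62.4]
tcp_rot: [3.142, 0.02, 0.0]
force: [-0.9, -0.0, -4.1]
opening: 22.0
```

```bash
python3 bl.py
```

```text
[ 336.9 -334.1   62.4] [-0.9 -0.  -4.1]
scene blade 544 mid [ 417.6 -333.3] range x 386.0 449.2 slope [-0.011 -0.02 ] z mid 33.5
scene cake 1202 mid [ 501.6 -335.1] range x 454.6 548.7 slope [-0.012 -0.01 ] z mid 46.7
side blade 296 mid [ 428.6 -357.3] range x 387.8 469.5 slope [-0.015 -0.02 ] z mid 31.4
side cake 737 mid [ 497.8 -336.4] range x 452.4 543.1 slope [-0.011  0.005] z mid 44.8
```

{"fn": "jog_arm", "kwargs": {"steps": [[[2,0,0],0,1],[[4,0,0],0,1],[[6,0,0],0,1],[[8,0,0],0,1],[[10,0,0],0,1],[[12,0,0],0,1],[[-41.6,0,0],0,1],[[-41.6,0,0],0,1],[[-41.6,0,0],0,1],[[-25,0,0],0,1]]}}

```text
time: 32.7
ee_pos: [227.8, -335.3, 62.4]
tcp_rot: [3.141, 0.021, -0.001]
force: [-0.2, -0.9, -2.4]
opening: 21.3
```

```bash
python3 bl.py;python3 m.py | grep -E 'cake [1-9]'
python3 - <<'E'
from h import *
a=cap('side');b=cap('scene')
f=lambda i:cv2.resize(i,(400,300),interpolation=cv2.INTER_CUBIC)
cv2.imwrite('pics/9.png',cv2.cvtColor(np.hstack([f(a['image'][200:320,300:460]),f(b['image'][230:380,80:280])]),cv2.COLOR_RGB2BGR))
E
```

```text
[ 227.8 -335.3   62.4] [-0.2 -0.9 -2.4]
scene blade 986 mid [ 333.1 -334.2] range x 277.0 389.3 slope [ 0.002 -0.013] z mid 33.5
scene cake 517 mid [ 523.9 -334.5] range x 502.7 545.1 slope [-0.003 -0.009] z mid 44.7
side blade 777 mid [ 333.  -334.2] range x 279.6 386.4 slope [-0.006 -0.003] z mid 31.2
side cake 398 mid [ 521.4 -334.7] range x 497.7 545.1 slope [-0.022 -0.006] z mid 42.7
scene cake 245 px [187. 230.] z [19.6 32.3 44.7] [ 362.6 -174.9] [63.  30.3] 58.5 [[333.0, -194.0], [359.0, -210.0], [392.0, -156.0], [366.0, -140.0]]
scene cake 1529 px [169. 302.] z [42.1 44.6 46.6] [ 541.9 -329.9] [ 99.4 115. ] 61.7 [[468.0, -346.0], [569.0, -401.0], [616.0, -313.0], [515.0, -259.0]]
side cake 1009 px [376. 258.] z [39.9 42.5 45. ] [ 546.1 -334.5] [96.3 97.2] 83.0 [[492.0, -376.0], [588.0, -388.0], [600.0, -293.0], [504.0, -281.0]]
```

View pics/9.png

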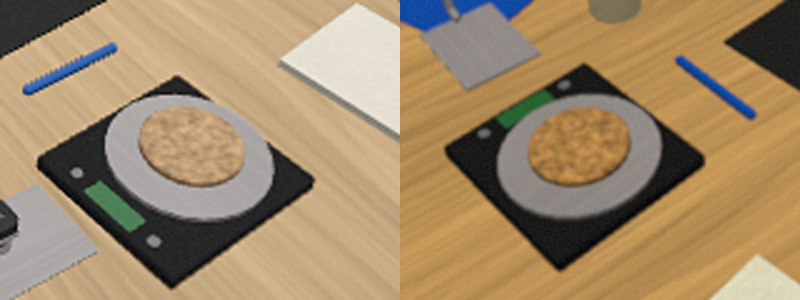

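The crops show the cake flat on the pan at (191,145) and (579,145), near the pan's centre, with the spatula clear of it. Now I'll take the spatula back to the mat.

{"fn": "jog_arm", "kwargs": {"steps": [[[0,0,-5],0,1],[[0,0,-15],-0.051,1],[[0,0,-20],-0.051,1],[[0,0,-20],0,1],[[0,0,-17],0,1],[[6,-6,0],0,1],[[15,-15,0],0,1],[[24,-24.5,0],0,1],[[24,-24.5,0],0,1],[[24,-24.5,0],0,1]]}}

```text
time: 33.83
ee_pos: [311.6, -228.7, 138.6]
tcp_rot: [-3.135, -0.18, 0.0]
force: [0.9, -0.7, -3.1]
opening: 21.5
```

{"fn": "jog_arm", "kwargs": {"steps": [[[24,-24.5,0],0,1],[[24,-24.5,0],0,1],[[24,-24.5,0],0,1],[[24,-24.5,0],0,1],[[24,-24.5,0],0,1],[[24,-24.5,0],0,1],[[16,-16,0],0,1],[[8,-8.5,0],0,1],[[4,-4,0],0,1],[[0,0,0],0,1]]}}

```text
time: 34.67
ee_pos: [461.3, -35.8, 138.6]
tcp_rot: [-3.136, -0.184, 0.002]
force: [0.1, -0.5, -2.7]
opening: 21.6
```

```bash
python3 bl.py
```

```text
[461.3 -35.8 138.6] [ 0.1 -0.5 -2.7]
scene blade 991 mid [564.7 -23.6] range x 507.7 621.6 slope [-0.007 -0.002] z mid 109.9
scene cake 0
side blade 520 mid [567.2 -25.7] range x 514.3 620.0 slope [-0.007 -0.006] z mid 107.8
side cake 0
```

{"fn": "jog_arm", "kwargs": {"steps": [[[0,0,8],0,1],[[0,0,16],0,1],[[0,0,18],0,1],[[0,0,18],0,1],[[0,0,16],0,1],[[0,0,12],0,1],[[0,0,8],0,1],[[0,0,4],0,1],[[0,0,1],0,1],[[0,0,0],0,1]]}}

```text
time: 35.6
ee_pos: [461.5, -37.3, 38.5]
tcp_rot: [3.136, 0.179, 0.0]
force: [0.8, -0.2, -1.7]
opening: 22.0
```

{"fn": "jog_arm", "kwargs": {"steps": [[[0,0,0.5],0,1],[[0,0,0.5],0,1],[[0,0,0.5],0,1],[[0,0,0.5],0,1],[[0,0,0.5],0,1],[[0,0,0.3],0,1],[[0,0,0],0,1],[[0,0,0],0,1],[[0,0,0],0,1],[[0,0,0],0,1]]}}

```text
time: 36.43
ee_pos: [461.5, -36.9, 35.5]
tcp_rot: [-3.136, -0.18, 0.0]
force: [-0.2, 1.2, -2.6]
opening: 21.6
```

{"fn": "jog_arm", "kwargs": {"steps": [[[0,0,0.4],0,1],[[0,0,0.4],0,1],[[0,0,0],0,1],[[0,0,0],0,1],[[0,0,0],0,1],[[0,0,0],0,1],[[0,0,0],0,1],[[0,0,0],0,1],[[0,0,0],0,1],[[0,0,0],0,1]]}}

```text
time: 37.27
ee_pos: [461.7, -36.9, 34.9]
tcp_rot: [3.136, 0.18, 0.001]
force: [0.4, -0.5, -1.0]
opening: 21.7
```

{"fn": "jog_arm", "kwargs": {"steps": [[[0,0,0.4],0,1],[[0,0,0],0,1],[[0,0,0],0,0.7],[[0,0,0],0,0.5],[[0,0,0],0,0.2],[[0,0,0],0,0],[[0,0,0],0,0],[[0,0,0],0,0],[[0,0,0],0,0],[[0,0,0],0,0]]}}

```text
time: 38.1
ee_pos: [461.4, -36.9, 34.3]
tcp_rot: [-3.136, -0.18, 0.0]
force: [-0.1, 0.0, -0.8]
opening: 71.4
```

{"fn": "jog_arm", "kwargs": {"steps": [[[0,0,-5],0,0],[[0,0,-15],0,0],[[0,0,-20],0,0],[[0,0,-20],0,0],[[0,0,-20],0,0],[[0,0,-20],0,0],[[0,0,-20],0,0],[[0,0,-10],0,0],[[0,0,0],0,0],[[0,0,0],0,0]]}}

```text
time: 38.93
ee_pos: [461.6, -36.9, 164.5]
tcp_rot: [3.136, 0.18, 0.001]
force: [0.9, 0.6, -0.0]
opening: 94.0
```

```bash
python3 m.py | grep -E 'gray|cake [1-9]|handle|black|tall|pen'
python3 - <<'E'
from h import *
b=cap('scene');cv2.imwrite('pics/10.png',cv2.cvtColor(cv2.resize(b['image'],(800,600)),cv2.COLOR_RGB2BGR))
E
```

```text
scene gray-low 1385 px [291. 253.] z [4.3 6.4 8.7] [565.2 -24.8] [123.7  94.7] 7.7 [[498.0, 14.0], [510.0, -80.0], [633.0, -63.0], [620.0, 30.0]]
scene black 1670 px [293. 255.] z [2.3 4.4 6.5] [564.9 -22.7] [178.5 148.5] 6.5 [[468.0, 41.0], [485.0, -107.0], [662.0, -86.0], [645.0, 61.0]]
scene handle 308 px [244. 209.] z [56.8 64.7 67.6] [421.7 -45.4] [126.1  19.6] 7.1 [[358.0, -43.0], [360.0, -63.0], [485.0, -47.0], [483.0, -28.0]]
scene cake 241 px [187. 230.] z [19.5 31.9 44.6] [ 361.7 -175.4] [63.9 31.1] 55.3 [[331.0, -193.0], [356.0, -210.0], [393.0, -158.0], [367.0, -140.0]]
scene cake 1531 px [169. 302.] z [42.1 44.6 46.6] [ 541.3 -329.6] [ 99.4 115.4] 61.4 [[467.0, -346.0], [568.0, -401.0], [616.0, -314.0], [514.0, -258.0]]
scene tall 992 px [476. 178.] z [39.6 70.8 87.5] [721.7 484.3] [199.3  55.8] 4.5 [[620.0, 504.0], [625.0, 449.0], [823.0, 464.0], [819.0, 520.0]]
scene tall 290 px [287. 173.] z [36.8 61.7 72.2] [358.5 155.4] [45.6 46.3] 58.5 [[327.0, 148.0], [366.0, 124.0], [390.0, 163.0], [351.0, 187.0]]
scene tall 546 px [245. 211.] z [46.4 62.7 67.2] [424.5 -44. ] [14
[... 3055 characters left out ...]
1.7 69.7] [353.6 154.6] [45.2 44.5] 68.9 [[325.0, 142.0], [366.0, 126.0], [383.0, 168.0], [341.0, 184.0]]
side tall 447 px [267. 204.] z [45.4 61.2 65.5] [419.8 -45.8] [135.6  25.2] 8.7 [[351.0, -44.0], [355.0, -68.0], [489.0, -48.0], [485.0, -23.0]]
side tall 606 px [268. 242.] z [39.1 70.8 75.6] [ 343.2 -167.4] [58.6 62.1] 0.3 [[314.0, -137.0], [314.0, -199.0], [373.0, -198.0], [372.0, -136.0]]
side tall 1060 px [376. 258.] z [39.2 42.5 45. ] [ 546.5 -334.8] [98.4 98.3] 63.3 [[481.0, -357.0], [568.0, -401.0], [613.0, -313.0], [525.0, -269.0]]
side pen 148 px [327. 228.] z [ 4.   8.5 11.9] [ 536.8 -164. ] [122.9  10.9] 2.2 [[475.0, -161.0], [476.0, -172.0], [598.0, -167.0], [598.0, -156.0]]
```

View pics/10.png

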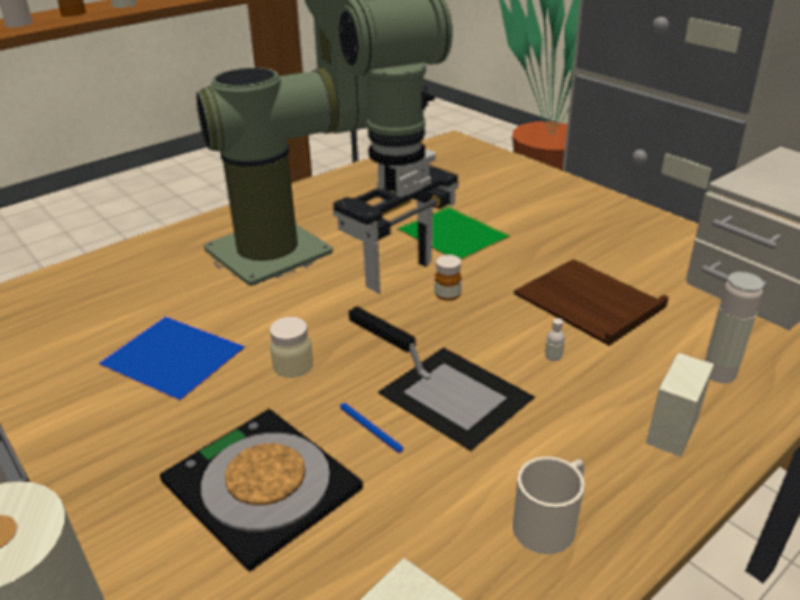

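The final view shows the cake on the pan at (265,473), the spatula flat on its mat at (455,395), the gripper clear, and the bystanders where they were.

```bash
python3 -c "
from h import *
print(order.close_job())"
```

```text
the job is handed in; nothing more can be done
None
```

The cake is on the scale pan and the spatula is back on its mat, let go. I handed the job in just after 39 s; no verdict was reported.

**What I did:** I slid the blade under the cake against the ledge, lifted it about 80 mm, carried it level to the scale and lowered it onto the pan.

**What went wrong:** The first quick pull-out failed. The cake came back about 95 mm with the blade and ended up over the pan's rim, still resting on the blade. I moved it forward again and drew the spatula out with a short forward run and a fast reversal, and this time the cake stayed on the pan.

**Last checks:**
- **Cake:** it lies flat on the pan, a few mm from the centre. The top of the cake measured about 44.6 mm in the scene view and 42.6 mm in the side view, where 44 mm is expected. The pan showed about the same 2 mm gap between the two cameras.
- **Spatula:** the blade is flat and within about 3 mm of the mat's centre, with the gripper open and 130 mm above its release height.
- **Bystanders:** the dropper bottle, the pen and both jars are where they started, within measurement noise of a few mm.

I could not measure the contact forces on the cake directly. The wrist force stayed below about 10 N in every reading, but readings come only at the end of each call, so the fast pulls themselves were not recorded.

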